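# Uncover the heater console and start it with its three keys in order

### The arm

A 6-joint arm with a two-finger parallel gripper is mounted at the origin on the work surface. World frame = base frame: x ahead of the robot, y to its left, z up, the work surface at z = 0. Lengths are in mm, angles in rad, forces in N, time in s.
With the tool pointing down it reaches from about 425 to 925 mm from the base axis. Payload 12.5 kg.
Tool frame: the origin (TCP) lies on the centre line of the jaws, within the pads' length; the fingertips stand robot.tips_ahead ahead of it and the grasp point (between the pads) lies 2 mm behind it (robot.tips_ahead is the distance from the TCP to the fingertips, in mm); z points along the fingers, y is the direction in which the jaws open and shut (so a half turn about z gives the same grasp; the last joint's range is limited). The gripper opens to 85 mm and grips with 20 to 120 N. Pads are 22 mm wide; open, the fingers measure 114 mm over their backs; the gripper's body (76 mm by 85 mm) begins 54 mm behind the grasp point. The pads swing forward as they close: fully open they stand 13 mm farther back than shut.
Start: joints at [-1.425, 0.491, 1.559, -0, 1.092, -0.106], TCP at [155.739, -605.3, 248.327] pointing down, gripper open.
Joint ranges: [-3.1, 3.1], [-0.84, 2.19], [0.05, 2.79], [-1.13, 4.28], [0.06, 2.93], [-2.69, 2.69]. Speed limits (rad/s): [2.22, 2.22, 2.79, 3.14, 3.14, 3.14].

### API

Orientations are given as a unit quaternion [x, y, z, w].
In Python, from station import robot gives the robot as it stands.
- The arm moves only by the shell command python3 -m pendant 'ROWS' [OPENING] [FORCE]. ROWS is JSON, one flat list of numbers, 4 for each row, row after row: the shift along the tool's x, y, z in m, then the turn about the tool's z in degrees. A call has 1 to 12 rows; each row shifts and turns the commanded pose from where the row before left it, along the tool's axes as they then stand; what a row does not reach is not made up. A row lasts 1/12 s, in which the tool goes at most 41.7 mm and 7.16 degrees, less where a joint would pass 70% of its speed; a pose out of reach is approached as far as the arm can. A call with a gripper value outside its range is refused whole. OPENING is the finger opening in m, from 0 to 0.0854, set as the call begins (- or left out, the last holds). The fingers move at their own pace and stop on an object; FORCE is the grip in N (left out, the last holds). Time passes only in rows, so rows that do not move let the fingers close. It gives the time, the measured TCP pose, the force and the opening at its end, in the units of the state.
- robot.state(): the state, without advancing time (a new reading comes with each control period).
- robot.capture(name): name is "scene" or "top"; returns a dict with "pixels" (420x560x3 uint8, red, green, blue), "camera_matrix" (3x3 intrinsics, pixels), "view" (4x4, takes a point from world to camera coordinates). Camera axes: x right, y up, looking along -z (the intrinsics and any distortion apply to the point x, -y, -z); pixel columns grow to the right and rows downward; lengths in mm; the calibration is good to about 2 mm. A picture is of the moment at which its call begins. There is no depth.
- robot.job_done(): hands the job in, once; it reports no verdict.
The state is a dict: "clock": time; "joint_pos": joint angles; "dq": joint speeds; "effort": joint torques, N m; "eef_pos": TCP position; "orientation": TCP orientation; "ft_force": force on the tool from outside, world axes, zero at the start; "torque": the same for the moment, N m; "opening": finger opening in mm.
Only numpy, scipy, OpenCV 4.12 (cv2) and the standard library are available. Lean on these libraries where they do the work, as an engineer would, in place of code of your own. Each camera call takes 0.05 s, during which the arm holds its last target. There are 200 camera calls.

### The job

The bucket lid is lying over the sloping water-heater console: take it off by its handle and lay it flat, handle up, on the bare ledge to the right. Then start the heater by pressing its spring keys one at a time: first the long bar, then the round one, then the cross, each gently but fully home for a moment and let up again before the next. Leave the other bath things where they are.

Things in the scene. Friction and masses are not known exactly. Their poses are not given: they have to be found in the camera images.
- console: Fixed aluminium heater console: tray 190 x 260 mm on a stand, sloping 22 degrees, face up and towards the robot. Origin under its middle on the ledge; x level to the back (rising) side, y along the key row. Tray floor middle 55 mm above the origin; square to the floor the tray sides stand 32 mm high, the front lip 42 mm. Three keys in one row along y, 78 mm apart, in any order.
- bucket_lid: Loose orange plastic bucket lid, about 220 g: disc 170 mm across, 10 mm thick, lying on the sloping tray sides over the keys. Origin in the centre of its underside, z square to the disc up through the handle. Handle: a bridge across the middle along its y axis, bar 84 mm long, 16 mm wide (along x), top 50 mm and underside 38 mm above the origin.
- bare_spot (a point): Point on the ledge surface in the middle of the bare stretch to the robot's right, free for at least 110 mm all round.
- bar_unit: Fixed mounting plate of the white spring key shaped as a long straight bar, 90 mm up the slope by 36 mm wide. Origin on the tray floor under the key's centre; z square out of the tray (22 degrees off vertical, towards the robot) is the key's line of travel, x up the slope, y along the row. The key's top when up is 20 to 32 mm from here along z, set anew each time: feel for it.
- bar_key (a joint): How far the bar key is pressed in, m: 0 up, 0.012 at its hard stop (fully home). The spring pushes back with 3 N at the top, 10 N at 0.008 and 14 N at the stop, and returns the key when it is let go. Its contact is made past 0.008, which counts as home; over 30 N breaks it.
- round_unit: Fixed mounting plate of the white spring key shaped as a round disc, 60 mm across. Origin on the tray floor under the key's centre; z square out of the tray (22 degrees off vertical, towards the robot) is the key's line of travel, x up the slope, y along the row. The key's top when up is 20 to 32 mm from here along z, set anew each time: feel for it.
- round_key (a joint): How far the round key is pressed in, m: 0 up, 0.012 at its hard stop (fully home). The spring pushes back with 3 N at the top, 10 N at 0.008 and 14 N at the stop, and returns the key when it is let go. Its contact is made past 0.008, which counts as home; over 30 N breaks it.
- cross_unit: Fixed mounting plate of the white spring key shaped as a plus-shaped cross, two crossing arms 66 mm long and 24 mm wide. Origin on the tray floor under the key's centre; z square out of the tray (22 degrees off vertical, towards the robot) is the key's line of travel, x up the slope, y along the row. The key's top when up is 20 to 32 mm from here along z, set anew each time: feel for it.
- cross_key (a joint): How far the cross key is pressed in, m: 0 up, 0.012 at its hard stop (fully home). The spring pushes back with 3 N at the top, 10 N at 0.008 and 14 N at the stop, and returns the key when it is let go. Its contact is made past 0.008, which counts as home; over 30 N breaks it.
- lota: Bystander, to be left alone: squat steel lota, 112 mm wide, 90 mm high. Origin at its underside.
- soap_dish: Bystander, to be left alone: green ceramic soap dish with soap, 130 x 90 x 31 mm. Origin at its underside.
- brush_cup: Bystander, to be left alone: steel cup with two toothbrushes, 74 mm wide, 180 mm high. Origin at its underside.
- bottle: Bystander, to be left alone: white bottle, 64 mm wide, 180 mm high. Origin at its underside.
- mug: Bystander, to be left alone: grey mug, 84 mm wide, 90 mm high. Origin at its underside.
- scrub_brush: Bystander, to be left alone: flat-headed brush with a wooden handle, 170 mm long, lying. Origin at its underside.

How it is judged (in metres and radians):
On the way, in this order (a step that is already met when the one before it is completed fails the run):
1. the lid lies flat on the ledge, handle up, let go (height (world z) of bucket_lid between -0.005 and 0.008 m and angle between bucket_lid's own z axis and vertical below 0.1 rad and linear speed of bucket_lid below 0.02 m/s and contact force between the fingers and bucket_lid below 0.1 N), for 0.2 s.
2. the long bar key is fully home, the other two are up (value of joint bar_key above 0.008 m and value of joint each of round_key, cross_key below 0.003 m), for 0.1 s.
3. the round key is fully home, the other two are up (value of joint round_key above 0.008 m and value of joint each of bar_key, cross_key below 0.003 m), for 0.1 s.
4. the cross-shaped key is fully home, the other two are up (value of joint cross_key above 0.008 m and value of joint each of bar_key, round_key below 0.003 m), for 0.1 s.
At the end, for the whole second after the job is handed in: The lid lies at rest flat on the ledge (underside within 8 mm of it, tilt under 0.1 rad), handle up and released, and all three keys are up again (within 2 mm) (all of step 1 and value of joint each of bar_key, round_key, cross_key below 0.002 m); the robot touches nothing.
It fails at once if two keys pushed in at once (each more than 4 mm) (value of joint each of bar_key, round_key above 0.004 m or value of joint each of bar_key, cross_key above 0.004 m or value of joint each of round_key, cross_key above 0.004 m).
It fails at once if a key pushed with more than 30 N (contact force between anything else and bar_unit above 30 N or contact force between anything else and round_unit above 30 N or contact force between anything else and cross_unit above 30 N).
It fails at once if a bystander moved more than 25 mm (distance of any of lota, soap_dish, brush_cup, bottle, mug, scrub_brush from where it was at the start of the episode above 0.025 m).
It also fails if it takes over 64 s, if anything falls off the work surface, if the arm or the gripper's body presses on something with over 40 N, if the wrist force passes 120 N, or if a joint passes its speed limit or range.

## Working session

There is one attempt and no reset: what is moved stays moved. The work goes in short steps, Python scripts to look and compute and a shell command to move; the robot and the scene stay as the last step left them, time stands still between calls to the robot, and variables do not carry over. Pictures are saved under pics/ and viewed, about 8 in all and at most 12, crops included, and the job is handed in when it is done.

```bash
ls; mkdir -p pics; python3 - <<'E'
from station import robot
import cv2, numpy as np
print(robot.state(), robot.tips_ahead)
for n in("scene","top"):
    c=robot.capture(n); cv2.imwrite(f"pics/{n}0.png",c["pixels"][:,:,::-1])
    print(n,np.round(c["camera_matrix"],1).tolist(),np.round(c["view"],4).tolist(),[k for k in c])
E
```

```text
pics
{'clock': 0.0, 'joint_pos': array([-1.42460447e+00,  4.91570815e-01,  1.55948708e+00,  2.28338162e-05,
        1.09166978e+00, -1.05605575e-01]), 'dq': array([-0.00080572, -0.00115092, -0.00097559, -0.0006792 , -0.00054924,
        0.00088639]), 'effort': array([ 1.19962289e-03, -6.18455243e+01, -2.61600262e+01, -7.34629816e-05,
        4.01660713e-03, -1.69890615e-05]), 'eef_pos': array([ 155.70740121, -605.07057425,  247.70776946]), 'orientation': array([ 9.92085721e-01,  1.25561137e-01, -1.38952799e-06, -5.67599948e-04]), 'ft_force': array([0.15357005, 0.57167173, 0.44674748]), 'torque': array([ 0.00558735,  0.02024755, -0.01568657]), 'opening': 85.64447823960651} 17.0
scene [[382.3, 0.0, 279.0], [0.0, 382.3, 209.6], [0.0, 0.0, 1.0]] [[-0.455, 0.8905, 0.0071, 351.6518], [-0.6848, -0.3549, 0.6365, 339.3268], [0.5693, 0.2847, 0.7713, -1398.1457], [0.0, 0.0, 0.0, 1.0]] ['pixels', 'camera_matrix', 'view']
top [[540.1, 0.0, 273.7], [0.0, 540.1, 205.1], [0.0, 0.0, 1.0]] [[-0.0066, -1.0, -0.0043, -47.3443], [0.9982, -0.0069, 0.0602, -602.641], [-0.0602, -0.0039, 0.9982, -1690.998], [0.0, 0.0, 0.0, 1.0]] ['pixels', 'camera_matrix', 'view']
```

View pics/scene0.png

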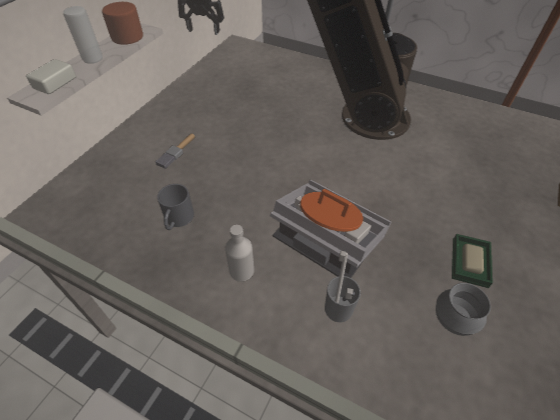

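View pics/top0.png

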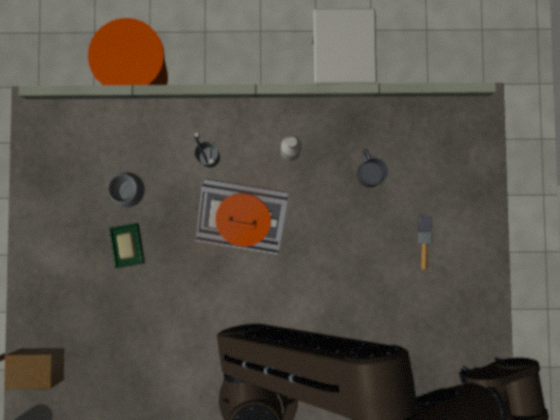

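```bash
python3 - <<'E'
import cv2,numpy as np
a=cv2.imread("pics/top0.png")[170:264,185:300]; b=cv2.imread("pics/scene0.png")[175:280,265:395]
a=cv2.resize(a,None,fx=5,fy=5,interpolation=cv2.INTER_CUBIC); 
cv2.imwrite("pics/ctop0.png",a)
cv2.imwrite("pics/cscene0.png",cv2.resize(b,None,fx=5,fy=5,interpolation=cv2.INTER_CUBIC))
E
```

```text
(no output)
```

View pics/ctop0.png

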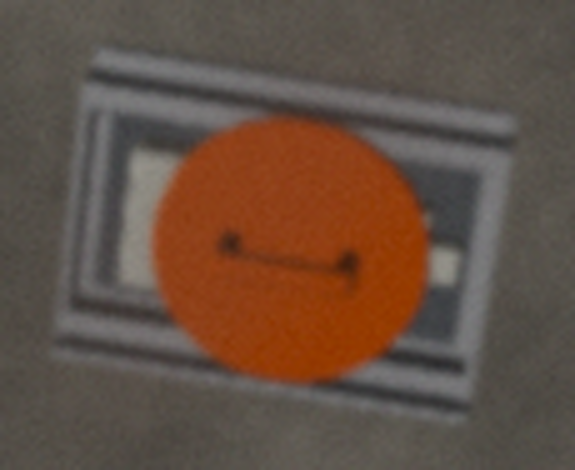

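View pics/cscene0.png

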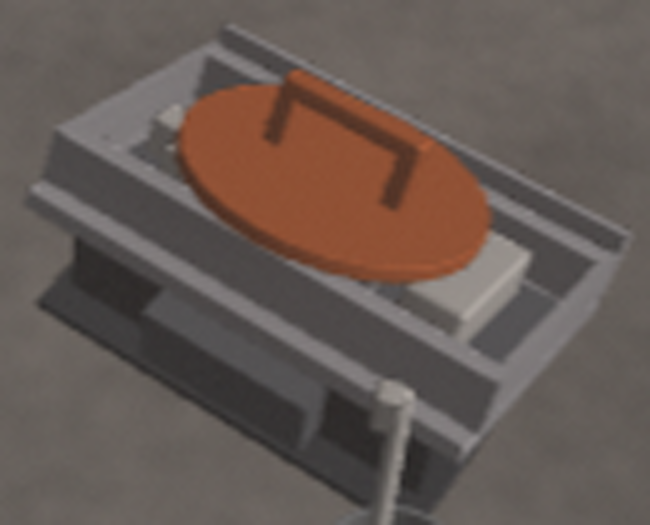

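```bash
cat > h.py <<'E'
import numpy as np, cv2
from scipy.optimize import least_squares
K={"scene":np.array([[382.3,0,279],[0,382.3,209.6],[0,0,1]]),"top":np.array([[540.1,0,273.7],[0,540.1,205.1],[0,0,1]])}
V={"scene":np.array([[-0.455,0.8905,0.0071,351.6518],[-0.6848,-0.3549,0.6365,339.3268],[0.5693,0.2847,0.7713,-1398.1457]]),
"top":np.array([[-0.0066,-1,-0.0043,-47.3443],[0.9982,-0.0069,0.0602,-602.641],[-0.0602,-0.0039,0.9982,-1690.998]])}
def proj(n,P):
    c=np.atleast_2d(P)@V[n][:,:3].T+V[n][:,3]
    c=c*[1,-1,-1]; u=c@K[n].T; return u[:,:2]/u[:,2:]
S=np.radians(22); c,s=np.cos(S),np.sin(S)
def con(p,q):  # console pose (x,y,yaw), point (upslope,row,normal)->world
    q=np.atleast_2d(q); l=np.c_[q[:,0]*c-q[:,2]*s,q[:,1],55+q[:,0]*s+q[:,2]*c]
    a,b=np.cos(p[2]),np.sin(p[2])
    return np.c_[p[0]+a*l[:,0]-b*l[:,1],p[1]+b*l[:,0]+a*l[:,1],l[:,2]]
E
python3 - <<'E'
from h import *
T=np.array([[97,48],[515,118],[467,418],[55,355]])/5+[185,170]
C=np.array([[630,238],[230,26],[35,190],[460,450]])/5+[265,175]
def r(p):
    nb=p[3]
    a=proj("top",con(p,[[95,130,nb],[95,-130,nb],[-95,-130,42],[-95,130,42]]))-T
    b=proj("scene",con(p,[[-95,130,42],[-95,-130,42],[95,-130,nb],[95,130,nb]]))-C
    return np.r_[a,b].ravel()
f=least_squares(r,[600,60,-.15,0]); print(f.x); print(f.fun.reshape(-1,2).round(1))
p=f.x
# lid: ellipse in top, on n=32; fit top-rim (n=42) outline extremes & handle ends
def rl(q):
    a=np.linspace(0,2*np.pi,361)
    P=np.c_[q[0]+85*np.cos(a),q[1]+85*np.sin(a),0*a+42]
    t=proj("top",con(p,P)); u=proj("scene",con(p,P))
    e=[t[:,0].min()-(153/5+185),t[:,0].max()-(430/5+185),t[:,1].min()-(115/5+170),t[:,1].max()-(383/5+170)]
    return np.r_[e,u[:,0].min()-(180/5+265),u[:,0].max()-(491/5+265)]
g=least_squares(rl,[0,0]); print(g.x,g.fun.round(1)); q=g.x
def rh(w):
    d=np.array([-np.sin(w[0]),np.cos(w[0])])
    P=[[q[0]+k*42*d[0],q[1]+k*42*d[1],32+50] for k in(1,-1)]
    return proj("scene",con(p,P)).ravel()-(np.array([[428,148],[292,74]])/5+[265,175]).ravel()
h=least_squares(rh,[0]); print(h.x,h.fun.round(1))
print("lid",con(p,[q[0],q[1],32]),"handle",con(p,[q[0],q[1],32+44]))
E
```

```text
[ 5.72606589e+02  4.75044083e+01 -1.73217930e-01 -2.32775550e+00]
[[-0.5 -1.8]
 [ 0.2 -1.7]
 [-0.8  0.8]
 [-1.6 -0.6]
 [ 0.8 -1.9]
 [-0.3 -2.1]
 [-2.  -0.7]
 [ 0.7 -0.5]]
[-3.66309662 -9.16913393] [-0.6 -0.1  0.5 -0.2 -0.6 -0.1]
[-0.05040817] [-0.1 -2.1 -0.2 -2.6]
lid [[555.87270051  41.12392808  83.2976632 ]] handle [[539.63666977  43.96476934 124.0937528 ]]
```

```bash
python3 - <<'E'
import cv2,numpy as np
o=[]
for n,(r,c) in {"top0":(190,210),"scene0":(182,295)}.items():
    a=cv2.imread(f"pics/{n}.png")[r:r+65,c:c+75]
    a=cv2.resize(a,None,fx=5.3,fy=8,interpolation=cv2.INTER_CUBIC).astype(float)
    R=a[:,:,2]; o.append(np.clip((R-60)*255/(R.max()-60),0,255).astype(np.uint8))
cv2.imwrite("pics/enh.png",np.hstack(o)); print(np.hstack(o).shape)
E
```

```text
(520, 796)
```

View pics/enh.png

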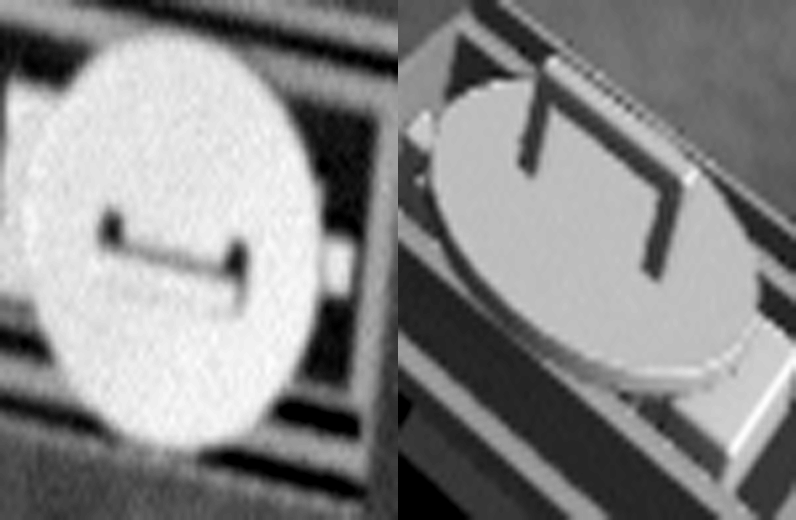

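```bash
python3 - <<'E'
from h import *
def fit(tilt_dir):
  def R(p):
    a=tilt_dir; n=np.array([-s*np.cos(a),-s*np.sin(a),c]); ux=np.array([c*np.cos(a),c*np.sin(a),s]); uy=np.array([-np.sin(a),np.cos(a),0])
    return n,ux,uy
  def r(p):
    n,ux,uy=R(p); o=p[:3]; w=p[3]
    d=np.cos(w)*uy-np.sin(w)*ux
    H=np.array([o+50*n+42*d,o+50*n-42*d])
    e=[(proj("scene",H)-[[350.3,204],[322.9,189.75]]).ravel(),(proj("top",H)-[[229.4,222.9],[255.8,226.6]]).ravel()]
    t=np.linspace(0,2*np.pi,361)[:,None]; P=o+10*n+85*(np.cos(t)*ux+np.sin(t)*uy)
    a=proj("top",P); u=proj("scene",P)
    e.append([a[:,0].min()-215.6,a[:,0].max()-271,a[:,1].min()-193,a[:,1].max()-246.6,u[:,0].min()-301.4,u[:,0].max()-362.9,u[:,1].min()-191.75,u[:,1].max()-228.9])
    return np.concatenate([np.ravel(x) for x in e])
  f=least_squares(r,[556,41,83,0]); n,ux,uy=R(f.x)
  print(f.x.round(3),f.fun.round(1),"handle mid(44):",(f.x[:3]+44*n).round(1), "lidpt in plane")
fit(-.173); 
E
```

```text
[5.55929e+02 4.07730e+01 7.60690e+01 2.00000e-02] [ 0.1 -0.  -0.7 -0.4 -1.9  0.  -0.3  0.5 -0.2  0.1  0.6 -0.2 -1.2 -0.4
  0.2  0.1] handle mid(44): [539.7  43.6 116.9] lidpt in plane
```

```bash
python3 -m pendant '[0,0,0,-6.7, 0,0,0,-6.7, 0,0,0,-6.7, 0,0,0,-6.7, 0,0,0,-6.7, 0,0,0,-6.7, 0,0,0,-6.7, 0,0,0,-6.7, 0,0,0,-6.7, 0,0,0,-6.4]' 0.055 40
cat >> h.py <<'E'
def delta(target):
    from station import robot
    from scipy.spatial.transform import Rotation as R
    st=robot.state(); M=R.from_quat(st["orientation"])
    print("t",st["clock"],"tcp",st["eef_pos"].round(1),"yaw_y",np.arctan2(M.as_matrix()[1,1],M.as_matrix()[0,1]).round(4),"F",st["ft_force"].round(2),"open",round(st["opening"],1),"q",st["joint_pos"].round(2))
    print("tool delta mm",M.inv().apply(np.array(target)-st["eef_pos"]).round(1))
E
python3 -c "
from h import *; delta([539.7,43.6,200])"
```

```text
clock: 0.93
eef_pos: [155.7, -605.2, 248.0]
orientation: [0.758, 0.653, 0.0, -0.0]
ft_force: [0.2, 0.4, 0.4]
opening: 54.6
t 0.9333 tcp [ 155.7 -605.2  248. ] yaw_y -0.149 F [0.18 0.44 0.42] open 54.6 q [-1.42  0.49  1.56 -0.    1.09 -1.28]
tool delta mm [698.5 283.5  48.3]
```

```bash
python3 -m pendant '[0.028,0.0258,0,0, 0.028,0.0258,0,0, 0.028,0.0258,0,0, 0.028,0.0258,0,0, 0.028,0.0258,0,0, 0.028,0.0258,0,0, 0.028,0.0258,0,0, 0.028,0.0258,0,0, 0.028,0.0258,0,0, 0.028,0.0258,0,0, 0.028,0.0258,0,0]' && python3 -m pendant '[0.0355,0,0.0044,0, 0.0355,0,0.0044,0, 0.0355,0,0.0044,0, 0.0355,0,0.0044,0, 0.0355,0,0.0044,0, 0.0355,0,0.0044,0, 0.0355,0,0.0044,0, 0.0355,0,0.0044,0, 0.0355,0,0.0044,0, 0.0355,0,0.0044,0, 0.0355,0,0.0044,0, 0,0,0,0]'
python3 -c "
from h import *; delta([539.7,43.6,119])"
```

```text
clock: 1.85
eef_pos: [484.8, -343.2, 248.1]
orientation: [0.76, 0.65, -0.0, -0.0]
ft_force: [0.3, -1.1, -0.6]
opening: 54.9
clock: 2.85
eef_pos: [543.8, 45.8, 198.9]
orientation: [0.758, 0.652, -0.0, -0.001]
ft_force: [-0.2, -0.2, 0.2]
opening: 55.2
t 2.85 tcp [543.8  45.8 198.9] yaw_y -0.1511 F [-0.15 -0.23  0.18] open 55.2 q [-0.04  0.44  1.81  0.    0.9   0.11]
tool delta mm [-2.9 -3.6 79.9]
```

```bash
python3 -m pendant '[-0.003,-0.0035,0.02,0, 0,0,0.02,0, 0,0,0.02,0, 0,0,0.01,0, 0,0,0.01,0, 0,0,0,0]'
python3 - <<'E'
from h import *; delta([539.7,43.6,119])
from station import robot
o=[]
for n,(r,cc) in {"top":(180,195),"scene":(165,265)}.items():
    a=robot.capture(n)["pixels"][r:r+100,cc:cc+100,::-1]; o.append(cv2.resize(a,None,fx=4,fy=4,interpolation=cv2.INTER_CUBIC))
cv2.imwrite("pics/g1.png",np.clip(np.hstack(o).astype(float)*1.4,0,255))
E
```

```text
clock: 3.35
eef_pos: [539.5, 38.5, 118.4]
orientation: [0.76, 0.65, -0.001, -0.001]
ft_force: [1.0, -0.2, 0.4]
opening: 55.1
t 3.35 tcp [539.5  38.5 118.4] yaw_y -0.1551 F [ 0.99 -0.17  0.41] open 55.1 q [-0.05  0.55  1.89 -0.    0.7   0.1 ]
tool delta mm [ 5.1 -0.6 -0.6][ WARN:0@2.702] global loadsave.cpp:1063 imwrite_ Unsupported depth image for selected encoder is fallbacked to CV_8U.
```

View pics/g1.png

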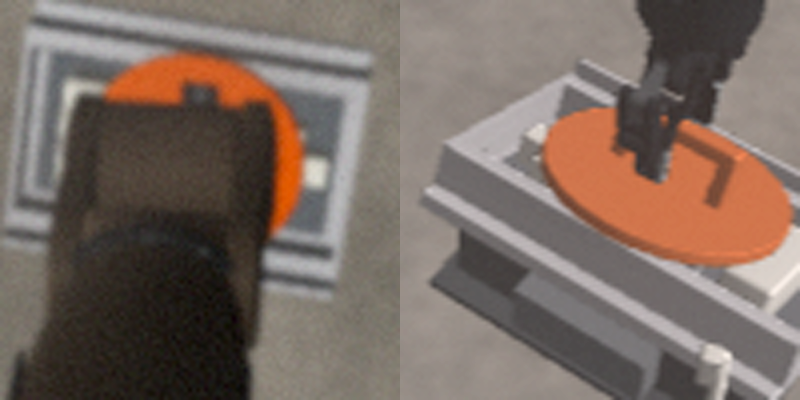

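```bash
python3 - <<'E'
from h import *
for d in (30,35):
  for z in (101,107,113): print(d,z,((proj("scene",[539.5+.988*d,38.5-.154*d,z])-[265,165])*4+[400,0]).round(0))
d=np.array([.154,.988,0])
for k in (-42,42): print("bar end",((proj("scene",np.array([539.7-2,43.6,122])+k*d)-[265,165])*4+[400,0]).round(0))
E
```

```text
30 101 [[648. 176.]]
30 107 [[649. 170.]]
30 113 [[649. 164.]]
35 101 [[643. 180.]]
35 107 [[644. 174.]]
35 113 [[645. 168.]]
bar end [[628.  98.]]
bar end [[741. 156.]]
```

```bash
python3 -m pendant '[0.006,0,0,0, 0,0,0,0]' && python3 -m pendant '[0,0,0,0, 0,0,0,0, 0,0,0,0, 0,0,0,0, 0,0,0,0, 0,0,0,0]' 0.0 40 && python3 -m pendant '[0,0,-0.005,0, 0,0,-0.01,0, 0,0,-0.015,0, 0,0,-0.02,0, 0,0,-0.02,0, 0,0,0,0]'
python3 -c "
from h import *; delta([475,-285,150])"
```

```text
clock: 3.62
eef_pos: [541.4, 45.2, 120.8]
orientation: [0.76, 0.65, 0.001, 0.001]
ft_force: [-0.5, 0.3, -0.5]
opening: 54.7
clock: 4.12
eef_pos: [541.0, 44.6, 120.2]
orientation: [0.76, 0.65, 0.0, 0.0]
ft_force: [-0.9, 1.4, 5.9]
opening: 17.1
clock: 4.62
eef_pos: [541.9, 44.5, 193.5]
orientation: [0.76, 0.65, 0.002, 0.002]
ft_force: [0.5, -0.4, -2.8]
opening: 17.3
t 4.6167 tcp [541.9  44.5 193.5] yaw_y -0.1547 F [ 0.52 -0.36 -2.83] open 17.3 q [-0.04  0.44  1.82 -0.    0.87  0.12]
tool delta mm [-335.9  -15.6   43.3]
```

```bash
python3 -m pendant '[-0.028,-0.0013,0,0, -0.028,-0.0013,0,0, -0.028,-0.0013,0,0, -0.028,-0.0013,0,0, -0.028,-0.0013,0,0, -0.028,-0.0013,0,0, -0.028,-0.0013,0,0, -0.028,-0.0013,0,0, -0.028,-0.0013,0,0, -0.028,-0.0013,0,0, -0.028,-0.0013,0,0, -0.028,-0.0013,0,0]' && python3 -m pendant '[0,0,0.02,0, 0,0,0.025,0, 0,0,0.025,0, 0,0,0.025,0, 0,0,0.02,0, 0,0,0.015,0, 0,0,0,0, 0,0,0,0]'
python3 - <<'E'
from h import *; delta([475,-285,45])
from station import robot
o=[]
for n,(r,cc) in {"top":(180,275),"scene":(75,195)}.items():
    a=robot.capture(n)["pixels"][r:r+130,cc:cc+130,::-1]; o.append(cv2.resize(a,None,fx=3,fy=3,interpolation=cv2.INTER_CUBIC))
cv2.imwrite("pics/p1.png",np.clip(np.hstack(o).astype(float)*1.4,0,255).astype(np.uint8))
E
```

```text
clock: 5.62
eef_pos: [472.8, -286.1, 189.2]
orientation: [0.76, 0.65, -0.0, -0.001]
ft_force: [-0.1, -0.1, -3.2]
opening: 17.0
clock: 6.28
eef_pos: [473.1, -284.7, 59.2]
orientation: [0.76, 0.65, -0.0, -0.001]
ft_force: [-0.2, 1.0, -2.1]
opening: 16.4
t 6.2833 tcp [ 473.1 -284.7   59.2] yaw_y -0.1549 F [-0.18  0.97 -2.08] open 16.4 q [-0.66  0.65  1.9  -0.    0.59 -0.51]
tool delta mm [-0.   1.9 14.2]
```

View pics/p1.png

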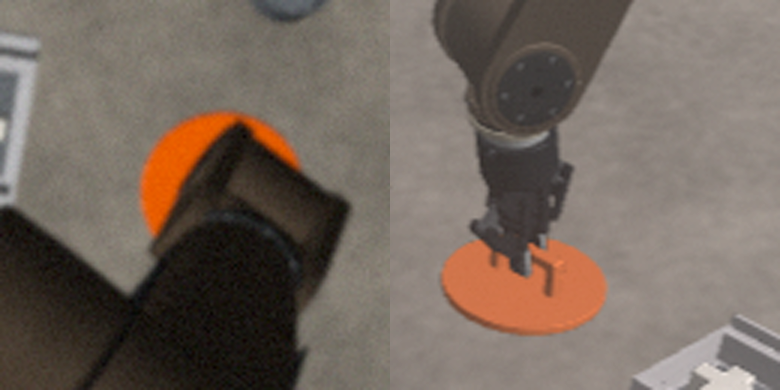

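The lid hangs level above the bare ledge; space is clear. Lower to contact.

```bash
python3 -m pendant '[0,0,0.005,0, 0,0,0.004,0, 0,0,0,0]'; python3 -m pendant '[0,0,0.003,0, 0,0,0,0]';python3 -m pendant '[0,0,0.003,0, 0,0,0,0]'
```

```text
clock: 6.63
eef_pos: [473.7, -285.1, 50.8]
orientation: [0.76, 0.65, 0.0, 0.0]
ft_force: [0.4, -0.3, -1.3]
opening: 16.3
clock: 6.8
eef_pos: [473.6, -285.0, 47.7]
orientation: [0.76, 0.65, -0.0, 0.0]
ft_force: [0.7, 0.5, -1.5]
opening: 15.7
clock: 6.97
eef_pos: [473.6, -285.0, 44.6]
orientation: [0.76, 0.65, -0.0, -0.0]
ft_force: [1.3, -0.2, -1.9]
opening: 15.6
```

```bash
python3 -m pendant '[0,0,0.002,0, 0,0,0,0]'; python3 -m pendant '[0,0,0.002,0, 0,0,0,0]';python3 -m pendant '[0,0,0.001,0, 0,0,0,0]'
```

```text
clock: 7.13
eef_pos: [473.7, -285.1, 42.8]
orientation: [0.76, 0.65, -0.0, 0.0]
ft_force: [1.3, -0.0, 0.2]
opening: 15.4
clock: 7.3
eef_pos: [473.8, -285.1, 40.8]
orientation: [0.76, 0.65, 0.0, 0.0]
ft_force: [0.2, -0.1, 0.3]
opening: 15.6
clock: 7.47
eef_pos: [473.8, -285.1, 39.9]
orientation: [0.76, 0.65, 0.0, 0.0]
ft_force: [2.5, -0.8, 1.7]
opening: 15.5
```

```bash
python3 -m pendant '[0,0,0,0, 0,0,0,0, 0,0,0,0, 0,0,0,0, 0,0,0,0]' 0.05 && python3 -m pendant '[0,0,-0.01,0, 0,0,-0.02,0, 0,0,-0.03,0, 0,0,-0.04,0, 0,0,-0.04,0, 0,0,-0.04,0, 0,0,0,0]' && python3 -m pendant '[0.03,0,-0.005,0, 0.03,0,-0.005,0, 0.03,0,0,0, 0.03,0,0,0, 0.03,0,0,0, 0,0,0,0]' 0
python3 - <<'E'
from h import *; delta([475,-285,45])
from station import robot
t=robot.capture("top")["pixels"][:,:,::-1];S_=robot.capture("scene")["pixels"][:,:,::-1]
cv2.imwrite("pics/top2.png",t);cv2.imwrite("pics/scene2.png",S_)
z=lambda a,r,c,f:cv2.resize(a[r:r+100,c:c+100],None,fx=f,fy=f,interpolation=cv2.INTER_CUBIC)
o=np.hstack([z(t,170,190,4),z(S_,170,265,4)]);print(o.shape)
o2=np.hstack([cv2.resize(t[160:280,280:440],(300,200)),cv2.resize(S_[90:200,180:320],(300,200))]); o2=np.hstack([o2,np.zeros((200,200,3),np.uint8)])
cv2.imwrite("pics/v2.png",np.clip(np.vstack([o,o2]).astype(float)*1.4,0,255).astype(np.uint8))
E
```

```text
clock: 7.88
eef_pos: [473.5, -285.0, 39.9]
orientation: [0.76, 0.65, -0.0, -0.0]
ft_force: [0.9, -0.5, 0.2]
opening: 50.1
clock: 8.47
eef_pos: [475.3, -286.2, 227.9]
orientation: [0.76, 0.65, 0.001, 0.006]
ft_force: [1.0, -0.6, -0.3]
opening: 50.0
clock: 8.97
eef_pos: [496.7, -132.9, 230.7]
orientation: [0.759, 0.651, 0.0, -0.0]
ft_force: [1.6, -0.6, 0.2]
opening: 0.4
t 8.9667 tcp [ 496.7 -132.9  230.7] yaw_y -0.1521 F [ 1.58 -0.6   0.21] open 0.4 q [-0.39  0.36  1.85  0.    0.94 -0.24]
tool delta mm [-153.8    1.6  185.6]
(400, 800, 3)
```

View pics/v2.png

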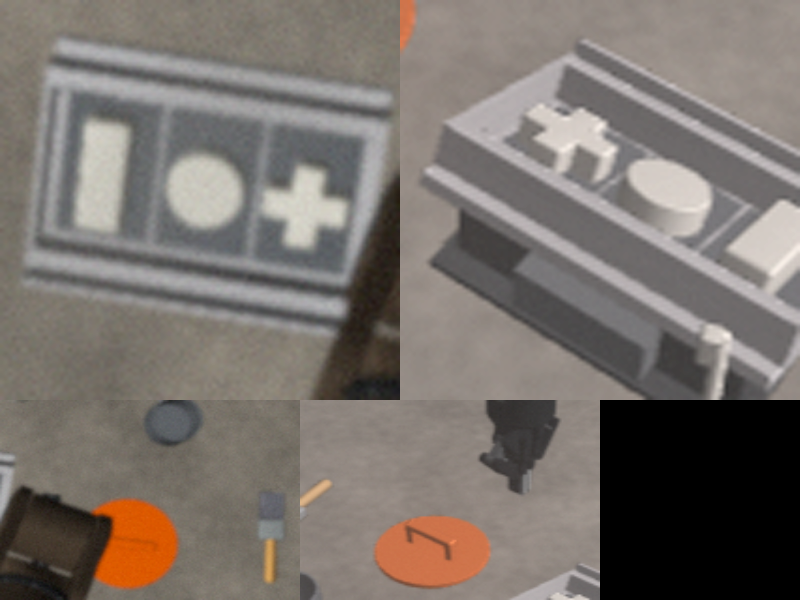

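```bash
python3 - <<'E'
from h import *
def tri(t,u): return least_squares(lambda P:np.r_[proj("top",P)[0]-t,proj("scene",P)[0]-u],[560,45,75])
t=cv2.imread("pics/top2.png").astype(int)
m=((t[:,:,1]>150)&(t[:,:,2]-t[:,:,0]<70)); sub=np.zeros(m.shape,np.uint8); sub[195:235,203:280]=m[195:235,203:280]
n,_,st,ce=cv2.connectedComponentsWithStats(sub); print([(st[i,4],ce[i].round(1)) for i in range(1,n) if st[i,4]>30])
T=[[215.5,214],[241.25,217.5],[266.25,221.5]]
for name,t_,u in (("round",T[1],[(668-400)/4+265,184/4+170]),("cross",T[2],[(570-400)/4+265,130/4+170])):
    f=tri(t_,u); print(name,f.x.round(1),f.fun.round(1))
# at assumed heights from top view only
for i,k in enumerate(T):
    f=least_squares(lambda P:proj("top",[P[0],P[1],77])[0]-k,[560,45]); print(f.x.round(1))
E
```

```text
[]
round [561.6  48.3  71.6] [-0.1  0.  -0.1 -0. ]
cross [548.9 -28.3  71.9] [-0.1  0.  -0.1 -0. ]
[572.7 126.2]
[561.5  47.6]
[548.8 -28.6]
```

```bash
python3 -c "
from h import *; delta([559.4,128.2,118.5])"
```

```text
t 9.0667 tcp [ 496.8 -135.9  230.6] yaw_y -0.1527 F [ 0.38 -0.22  0.16] open -0.0 q [-0.4   0.36  1.85 -0.    0.94 -0.24]
tool delta mm [270.6  21.6 112. ]
```

```bash
python3 -m pendant '[0.03,0.0024,0,0, 0.03,0.0024,0,0, 0.03,0.0024,0,0, 0.03,0.0024,0,0, 0.03,0.0024,0,0, 0.03,0.0024,0,0, 0.03,0.0024,0,0, 0.03,0.0024,0,0, 0.03,0.0024,0,0, 0,0,0,0]' && python3 -m pendant '[0,0,0.025,0, 0,0,0.03,0, 0,0,0.03,0, 0,0,0.017,0, 0,0,0.01,0, 0,0,0,0, 0,0,0,0]'
python3 -c "
from h import *; delta([559.4,128.2,118.5])"
```

```text
clock: 9.9
eef_pos: [560.9, 129.4, 230.1]
orientation: [0.759, 0.651, 0.001, 0.0]
ft_force: [-0.6, -0.5, -0.2]
opening: -0.1
clock: 10.48
eef_pos: [560.3, 125.9, 118.3]
orientation: [0.76, 0.65, 0.0, 0.0]
ft_force: [0.6, -0.6, 0.3]
opening: 0.0
t 10.4833 tcp [560.3 125.9 118.3] yaw_y -0.1557 F [ 0.64 -0.62  0.31] open 0.0 q [ 0.11  0.58  1.81 -0.    0.75  0.26]
tool delta mm [ 2.1 -1.2 -0.2]
```

```bash
for i in 1; do python3 -m pendant '[0,0.00075,0.00185,0, 0,0.00075,0.00185,0, 0,0,0,0]'; python3 -m pendant '[0,0.00075,0.00185,0, 0,0,0,0]';python3 -m pendant '[0,0.00075,0.00185,0, 0,0,0,0]';python3 -m pendant '[0,0.00075,0.00185,0, 0,0,0,0]';python3 -m pendant '[0,0.00075,0.00185,0, 0,0,0,0]'; done | grep -E "eef|force"
```

```text
eef_pos: [561.7, 126.3, 114.8]
ft_force: [0.1, -0.2, 0.3]
eef_pos: [562.1, 126.3, 112.5]
ft_force: [-0.8, -0.7, -0.0]
eef_pos: [562.8, 126.2, 110.3]
ft_force: [0.9, -0.1, 1.0]
eef_pos: [563.5, 126.0, 108.3]
ft_force: [0.3, 0.0, 0.3]
eef_pos: [564.2, 125.9, 106.5]
ft_force: [-0.6, -0.3, -0.5]
```

```bash
for i in 1; do python3 -m pendant '[0,0.00075,0.00185,0, 0,0,0,0]'; python3 -m pendant '[0,0.00075,0.00185,0, 0,0,0,0]';python3 -m pendant '[0,0.00075,0.00185,0, 0,0,0,0]';python3 -m pendant '[0,0.00075,0.00185,0, 0,0,0,0]';python3 -m pendant '[0,0.00075,0.00185,0, 0,0,0,0]'; done | grep -E "eef|force"
```

```text
eef_pos: [565.0, 125.8, 104.6]
ft_force: [-0.2, -0.4, -0.2]
eef_pos: [565.7, 125.7, 102.8]
ft_force: [-0.2, 0.3, 0.7]
eef_pos: [566.6, 125.6, 101.0]
ft_force: [-0.1, -0.1, 1.1]
eef_pos: [567.3, 125.5, 99.3]
ft_force: [-0.7, -0.5, 4.7]
eef_pos: [568.0, 125.4, 97.5]
ft_force: [-1.1, 0.0, 5.6]
```

```bash
for i in 1; do python3 -m pendant '[0,0.00075,0.00185,0, 0,0,0,0]'; python3 -m pendant '[0,0.00075,0.00185,0, 0,0,0,0]';python3 -m pendant '[0,0.00075,0.00185,0, 0,0,0,0]';python3 -m pendant '[0,0.0004,0.0009,0, 0,0,0,0]'; done | grep -E "eef|force"
```

```text
eef_pos: [568.7, 125.2, 95.8]
ft_force: [-2.5, -0.9, 6.8]
eef_pos: [569.4, 125.1, 94.0]
ft_force: [-3.2, 0.3, 7.6]
eef_pos: [570.2, 125.0, 92.3]
ft_force: [-3.3, -0.7, 10.5]
eef_pos: [570.4, 125.0, 91.5]
ft_force: [-4.9, 0.5, 10.2]
```

```bash
(python3 -m pendant '[0,0.0003,0.0008,0, 0,0,0,0, 0,0,0,0, 0,0,0,0]'; python3 -m pendant '[0,-0.0037,-0.0093,0, 0,-0.0056,-0.0139,0, 0,-0.0056,-0.0139,0, 0,0,-0.015,0, 0,0,0,0]')| grep -E "eef|force"; python3 - <<'E'
from h import *
p=np.array([570.7,125,0])+78*np.array([-.153,-.988,0])
delta([p[0]-10,p[1]+1.5,113])
E
```

```text
eef_pos: [570.7, 124.9, 90.9]
ft_force: [-4.0, -1.2, 12.4]
eef_pos: [556.9, 127.4, 144.6]
ft_force: [-0.2, 0.8, 0.6]
t 13.65 tcp [556.9 127.4 144.6] yaw_y -0.1547 F [-0.23  0.76  0.61] open 0.0 q [ 0.11  0.54  1.8  -0.    0.8   0.26]
tool delta mm [-78.3   3.8  31.5]
```

```bash
(python3 -m pendant '[-0.026,0.001,0,0, -0.026,0.001,0,0, -0.026,0.001,0,0, 0,0,0,0, 0,0,0.015,0, 0,0,0.015,0, 0,0,0,0]'; python3 -m pendant '[0,0.00075,0.00185,0, 0,0,0,0]'; python3 -m pendant '[0,0.00075,0.00185,0, 0,0,0,0]';python3 -m pendant '[0,0.00075,0.00185,0, 0,0,0,0]';python3 -m pendant '[0,0.00075,0.00185,0, 0,0,0,0]';python3 -m pendant '[0,0.00075,0.00185,0, 0,0,0,0]';python3 -m pendant '[0,0.00075,0.00185,0, 0,0,0,0]')| grep -E "eef|force"
```

```text
eef_pos: [546.1, 49.7, 109.7]
ft_force: [-0.5, 0.6, -0.3]
eef_pos: [548.0, 49.8, 110.4]
ft_force: [-0.6, -0.1, -0.5]
eef_pos: [548.9, 49.6, 109.0]
ft_force: [-0.0, -0.0, 0.2]
eef_pos: [549.4, 49.4, 106.9]
ft_force: [-1.0, -0.6, 0.0]
eef_pos: [550.1, 49.2, 104.8]
ft_force: [-0.6, 0.7, -0.1]
eef_pos: [550.8, 49.1, 102.9]
ft_force: [0.2, 0.3, -0.1]
eef_pos: [551.5, 49.0, 101.0]
ft_force: [-0.5, 0.1, -0.5]
```

```bash
(python3 -m pendant '[0,0.00075,0.00185,0, 0,0,0,0]'; python3 -m pendant '[0,0.00075,0.00185,0, 0,0,0,0]';python3 -m pendant '[0,0.00075,0.00185,0, 0,0,0,0]';python3 -m pendant '[0,0.00075,0.00185,0, 0,0,0,0]';python3 -m pendant '[0,0.00075,0.00185,0, 0,0,0,0]')| grep -E "eef|force"
```

```text
eef_pos: [552.3, 48.8, 99.2]
ft_force: [0.6, -0.3, -0.5]
eef_pos: [553.0, 48.7, 97.3]
ft_force: [-0.4, 0.2, -0.7]
eef_pos: [553.7, 48.6, 95.4]
ft_force: [0.4, 0.7, -0.6]
eef_pos: [554.5, 48.5, 93.8]
ft_force: [0.1, 1.0, 3.4]
eef_pos: [555.2, 48.4, 92.0]
ft_force: [-1.7, 0.0, 5.1]
```

```bash
(python3 -m pendant '[0,0.00075,0.00185,0, 0,0,0,0]'; python3 -m pendant '[0,0.00075,0.00185,0, 0,0,0,0]';python3 -m pendant '[0,0.00075,0.00185,0, 0,0,0,0]';python3 -m pendant '[0,0.00075,0.00185,0, 0,0,0,0, 0,0,0,0]')| grep -E "eef|force"
```

```text
eef_pos: [556.0, 48.3, 90.2]
ft_force: [-3.0, 0.2, 5.9]
eef_pos: [556.7, 48.2, 88.5]
ft_force: [-2.9, 0.7, 8.2]
eef_pos: [557.4, 48.1, 86.7]
ft_force: [-3.0, 1.2, 10.1]
eef_pos: [558.0, 47.9, 85.1]
ft_force: [-4.0, 0.0, 10.8]
```

```bash
(python3 -m pendant '[0,0.0003,0.0008,0, 0,0,0,0, 0,0,0,0, 0,0,0,0]'; python3 -m pendant '[0,-0.0037,-0.0093,0, 0,-0.0056,-0.0139,0, 0,-0.0056,-0.0139,0, 0,0,-0.015,0, 0,0,0,0]';python3 -m pendant '[-0.026,0.0017,0,0, -0.026,0.0017,0,0, -0.026,0.0017,0,0, 0,0,0,0, 0,0,0.015,0, 0,0,0.014,0, 0,0,0,0, 0,0,0,0]' )| grep -E "eef|force"; python3 -c "
from h import *; delta([540,-29,106])"
```

```text
eef_pos: [558.3, 47.9, 84.5]
ft_force: [-4.0, -0.6, 11.3]
eef_pos: [544.6, 50.2, 138.1]
ft_force: [0.5, 0.0, 1.1]
eef_pos: [536.5, -27.4, 106.2]
ft_force: [0.5, 0.1, 0.2]
t 18.2333 tcp [536.5 -27.4 106.2] yaw_y -0.1548 F [0.48 0.09 0.2 ] open -0.2 q [-0.17  0.56  1.91 -0.    0.67 -0.02]
tool delta mm [-1.1  3.7  0.1]
```

```bash
(python3 -m pendant '[0,0.00175,0.00185,0, 0,0,0,0]'; python3 -m pendant '[0,0.00075,0.00185,0, 0,0,0,0]';python3 -m pendant '[0,0.00075,0.00185,0, 0,0,0,0]';python3 -m pendant '[0,0.00075,0.00185,0, 0,0,0,0]';python3 -m pendant '[0,0.00075,0.00185,0, 0,0,0,0]';python3 -m pendant '[0,0.00075,0.00185,0, 0,0,0,0]')| grep -E "eef|force"
```

```text
eef_pos: [539.0, -27.8, 105.4]
ft_force: [-0.3, -0.6, 0.3]
eef_pos: [539.4, -28.0, 103.4]
ft_force: [-0.2, -0.3, -0.8]
eef_pos: [540.1, -28.2, 101.3]
ft_force: [-0.0, 0.2, -1.1]
eef_pos: [540.7, -28.3, 99.3]
ft_force: [0.0, 0.6, 0.9]
eef_pos: [541.5, -28.4, 97.4]
ft_force: [-0.1, 1.4, 0.4]
eef_pos: [542.2, -28.5, 95.6]
ft_force: [-0.1, -0.2, -0.0]
```

```bash
(python3 -m pendant '[0,0.00075,0.00185,0, 0,0,0,0]'; python3 -m pendant '[0,0.00075,0.00185,0, 0,0,0,0]';python3 -m pendant '[0,0.00075,0.00185,0, 0,0,0,0]';python3 -m pendant '[0,0.00075,0.00185,0, 0,0,0,0]')| grep -E "eef|force"
```

```text
eef_pos: [543.0, -28.6, 93.9]
ft_force: [-1.5, -0.1, 2.9]
eef_pos: [543.7, -28.8, 92.1]
ft_force: [-2.3, 0.3, 5.7]
eef_pos: [544.4, -28.9, 90.3]
ft_force: [-1.9, 0.3, 5.8]
eef_pos: [545.1, -29.0, 88.6]
ft_force: [-3.1, 0.2, 7.8]
```

Contact near z 94; target about 84.5.

```bash
(python3 -m pendant '[0,0.00075,0.00185,0, 0,0,0,0]'; python3 -m pendant '[0,0.00075,0.00185,0, 0,0,0,0]';python3 -m pendant '[0,0.0002,0.0005,0, 0,0,0,0, 0,0,0,0, 0,0,0,0]')| grep -E "eef|force"
```

```text
eef_pos: [545.8, -29.1, 86.8]
ft_force: [-3.4, -1.3, 9.7]
eef_pos: [546.5, -29.2, 85.1]
ft_force: [-4.6, -0.4, 12.1]
eef_pos: [546.6, -29.2, 84.8]
ft_force: [-5.8, -0.2, 12.4]
```

```bash
python3 -m pendant '[0,-0.0037,-0.0093,0, 0,-0.0056,-0.0139,0, 0,-0.0056,-0.0139,0, 0,0,-0.03,0, 0,0,-0.03,0, 0,0,-0.03,0, -0.02,-0.015,-0.02,0, -0.02,-0.015,-0.02,0, 0,0,0,0, 0,0,0,0, 0,0,0,0]'; python3 - <<'E'
from station import robot
import cv2,numpy as np
t=robot.capture("top")["pixels"][130:330,180:450,::-1];s=robot.capture("scene")["pixels"][75:285,150:400,::-1]
o=np.hstack([cv2.resize(t,(400,296)),cv2.resize(s,(400,296))]);cv2.imwrite("pics/end.png",np.clip(o*1.4,0,255).astype(np.uint8))
E
```

```text
clock: 21.48
eef_pos: [496.4, -61.7, 251.0]
orientation: [0.76, 0.65, 0.0, -0.0]
ft_force: [0.1, -0.2, -0.1]
opening: -0.1
```

View pics/end.png

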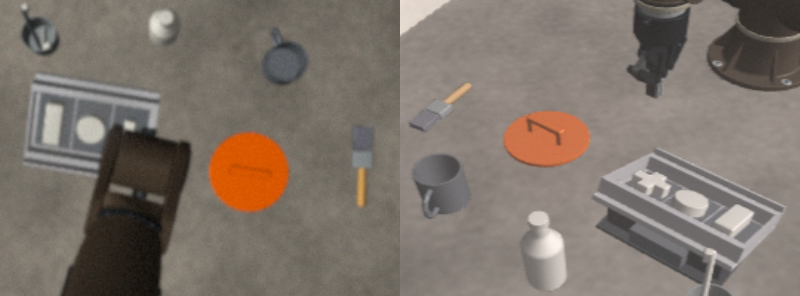

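The lid lies flat, handle up, with all keys up, the bystanders in view not visibly moved, and the arm clear.

```bash
python3 -c "
from station import robot
print(robot.job_done())"
```

```text
the job is handed in; nothing more can be done
None
```

I took the lid off by its handle and laid it flat, handle up, on the bare ledge at about x 474, y -285 mm. I then pressed the bar, round and cross keys in that order and handed the job in at about 21.5 s. No verdict was reported.

| Key | Force along its travel (N) | Estimated travel (mm) |
|---|---|---|
| Bar | 13 | 11 |
| Round | 12 | 10 |
| Cross | 13.6 | 11 |

- **Keys:** I held each key about 0.25 s and let it up before moving to the next. The travel is worked out from force and tool position; I could not read the key joints directly.
- **Last picture:** It shows the lid flat with its handle up, all three keys looking up, and the arm clear. The bystanders in view look unmoved. The lota and soap dish were outside that picture, but the arm never went near them.
- **Wrist force:** It read about 0 N at the end.
- **Disagreement:** The two cameras placed the lid and keys about 6 mm lower than the given console dimensions. I settled the heights by feel instead.

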